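# Shut down the toaster oven corner

## Robot

A 6-joint arm with a two-finger parallel gripper is mounted at the origin on the work surface. World frame = base frame: x ahead of the robot, y to its left, z up, the work surface at z = 0. Lengths are in m, angles in degrees, forces in N, time in s.
With the tool pointing down it reaches from about 0.4 to 0.825 m from the base axis. Payload 7 kg.
Tool frame: the origin (TCP) lies on the centre line of the jaws, within the pads' length; the fingertips stand 11 mm ahead of it and the grasp point (between the pads) lies 8 mm behind it; z points along the fingers, y is the line along which they close (so a half turn about z gives the same grasp; the last joint's range is limited). The gripper opens to 88 mm and grips with 3 to 60 N. Pads are 19 mm wide; open, the fingers measure 130 mm over their backs; the gripper's body (78 mm by 193 mm) begins 47 mm behind the grasp point.
Start: joints at [-55.972, 20.546, 0.682, 0, -70.136, -16.507], TCP at [0.203, -0.644, 0.238] pointing down, gripper open.
Joint ranges: [-176.03, 176.03], [-82.01, 121.73], [-58.28, 71.71], [-173.87, 95.51], [-174.79, -0.11], [-173.66, 173.66]. Speed limits (degrees/s): [136.94, 136.94, 172.46, 180, 180, 180].

## Interface

Orientations are given as [roll, pitch, yaw] about the fixed x, y, z axes, in that order (R = Rz(yaw) Ry(pitch) Rx(roll)).
In Python, from plant import r, capture, camera_model, job gives the robot as it stands.
- The arm moves only by the tool drive_tool, never from a script. Its argument "increments" is a list that holds one entry, the list of rows, each a list of 5 numbers: the gripper's target within -1 to 1 (fully open at 1, half-way at 0, shut at -1), then the shift along the tool's x, y, z scaled (see below), then the turn about the tool's z scaled (see below). In form: [[[gripper, tx, ty, tz, roll], ...]]. A call has 1 to 5 rows; each row is the pose to reach, as a shift and turn from the pose commanded when the call began, along the tool's axes at that moment, turning the shorter way round; what a row does not reach only later rows make up. The controller multiplies each number of a shift by 120 mm and each number of a turn by 360 degrees. A row lasts 1/8 s, in which the tool goes at most 62.5 mm and 10.7 degrees, less where a joint would pass 70% of its speed; a pose out of reach is approached as far as the arm can. A call with a number of a shift or a turn outside -1 to 1 is refused whole. A call with a gripper value outside its range is refused whole. The fingers move at their own pace and stop on an object; "squeeze" is the grip in N (left out, the last holds). Time passes only in rows, so rows that repeat a pose let the fingers close. It gives the time, the measured TCP pose, the force, the opening and the grip force at its end, in the units of the state.
- r.get_state(): the state, without advancing time (a new reading comes with each control period).
- capture(name): name is "side" or "top" or "wrist"; returns the picture (400x640x3 uint8, red, green, blue); there is no depth.
- camera_model(name): a dict with "camera_matrix" (3x3 intrinsics, pixels), "rvec" (rotation vector, rad) and "tvec" (3), from world to camera coordinates, as OpenCV has them. Camera axes: x right, y down, z forward; pixel columns grow to the right and rows downward; lengths in m; the calibration is good to about 2 mm. A picture is of the moment at which its call begins: read the wrist's pose just before it. camera_model takes no time and is no camera call; for the wrist camera it gives the pose at the moment of the call.
- job.close_job(): hands the job in; it is judged then, once.
The state is a dict: "time_s": time; "joints": joint angles; "qd": joint speeds; "joint_torque": joint torques, N m; "tcp_pos": TCP position; "eef_rot": TCP orientation; "contact_force": force on the tool from outside, world axes, zero at the start; "moment": the same for the moment, N m; "gripper_width": finger opening in m; "gripper_force": force on a finger pad.
Only numpy, scipy, OpenCV 4.12 (cv2) and the standard library are available. Lean on these libraries where they do the work, as an engineer would, in place of code of your own. Each camera call takes 0.05 s, during which the arm holds its last target. There are 200 camera calls.

## Task

Shut the oven corner down for the night. Push the toaster oven's door fully shut and then swing its side latch all the way over onto the door, and switch off all five paddle switches of the power bar in one unbroken drag of a finger along the row, so that every raised paddle ends pressed down flat; keep the finger down on the row until the last one is off. Leave everything else on the counter where it stands.

Things in the scene. Friction and masses are not known exactly. Their poses are not given: they have to be found in the camera images.
- power_bar: White power bar screwed to the counter, 340 x 90 x 42 mm. Origin: centre of its underside; local y along it, local x across it (away from the robot at yaw 0), z up. Five black paddles in a straight row parallel to y, 22 mm to the +x side of the centre line; outlets on the -x side, two with white charger cubes (to 31 mm above the bar's face, 8 mm or more to the -x side of the centre line).
- row_start (a point): Point at the +y end of the row of paddles: outer (hinged) edge of the first paddle, on the row's centre line, at the height of a paddle's top when pressed flat (45 mm above the counter, 3 mm above the bar's face). Fixed to the bar.
- row_end (a point): The same at the -y end of the row: outer (free) edge of the fifth paddle, 218 mm from row_start, same height. The row is swept from row_start to row_end.
- sw1 (a joint): Paddle switch 1 of 5 from row_start (46 mm apart), black cap 34 mm along the row, 20 mm wide, hinged 7 mm from its row_start end. 0 rad = on: a ramp rising 24 degrees towards row_end, from flush to 11 mm above flat (56 mm above the counter), its free end a steep step on which a drag the wrong way jams. 0.42 = off: flat, at its stop. Stays where it is left; about 2 N moves the free end.
- sw2 (a joint): Paddle switch 2 of 5 from row_start (46 mm apart), black cap 34 mm along the row, 20 mm wide, hinged 7 mm from its row_start end. 0 rad = on: a ramp rising 24 degrees towards row_end, from flush to 11 mm above flat (56 mm above the counter), its free end a steep step on which a drag the wrong way jams. 0.42 = off: flat, at its stop. Stays where it is left; about 2 N moves the free end.
- sw3 (a joint): Paddle switch 3 of 5 from row_start (46 mm apart), black cap 34 mm along the row, 20 mm wide, hinged 7 mm from its row_start end. 0 rad = on: a ramp rising 24 degrees towards row_end, from flush to 11 mm above flat (56 mm above the counter), its free end a steep step on which a drag the wrong way jams. 0.42 = off: flat, at its stop. Stays where it is left; about 2 N moves the free end.
- sw4 (a joint): Paddle switch 4 of 5 from row_start (46 mm apart), black cap 34 mm along the row, 20 mm wide, hinged 7 mm from its row_start end. 0 rad = on: a ramp rising 24 degrees towards row_end, from flush to 11 mm above flat (56 mm above the counter), its free end a steep step on which a drag the wrong way jams. 0.42 = off: flat, at its stop. Stays where it is left; about 2 N moves the free end.
- sw5 (a joint): Paddle switch 5 of 5 from row_start (46 mm apart), black cap 34 mm along the row, 20 mm wide, hinged 7 mm from its row_start end. 0 rad = on: a ramp rising 24 degrees towards row_end, from flush to 11 mm above flat (56 mm above the counter), its free end a steep step on which a drag the wrong way jams. 0.42 = off: flat, at its stop. Stays where it is left; about 2 N moves the free end.
- oven: Compact steel toaster oven, 250 mm deep, 360 mm wide, 205 mm high, fixed. Origin: centre of its underside on the counter; its front looks along its local -x (front face at local x = -125 mm), local +y is to the left when one faces the front, z up.
- oven_door (a joint): Glass door, 206 mm wide and 150 mm high, hinged along its lower edge on an axis parallel to the oven's local y, at local x = -126 mm, z = 28 mm. 0 rad = shut, grows as its top comes out and down (start 0.45 to 0.85). Stiff hinge: it stays where it is left; about 5 N at the handle moves it.
- door_handle (a point): Middle of the door's horizontal bar handle (12 mm thick, 100 mm long, parallel to the oven's local y, 30 mm in front of the door's outer face); moves with the door. Seen from the hinge axis it lies 132 mm up the door and 44 mm out in front. Shut: oven-local (-170, 50, 160) mm.
- latch (a joint): Side latch: steel arm turning in the plane of the oven's front, pivoted on the post between door and control panel. 0 rad = upright, clear of the door (start -0.3 to 0.25); 1.57 = level across the door's edge, at its stop; positive turns its tip towards the door (oven-local +y). Stays where it is left; about 1 N at the tab moves it.
- latch_tab (a point): Middle of the latch's black finger tab, a round peg 12 mm thick and 23 mm long that stands straight out from the oven's front (along local x, from 150 to 173 mm in front of the oven's centre), 40 mm from the pivot; moves with the latch.
- latch_pivot (a point): Point on the latch's pivot axis at the tab's distance from the front: oven-local (-161, -76, 150) mm. Fixed to the oven. The two control knobs (16 mm radius, 16 mm proud of the panel) lie farther from the door than it (oven-local y = -140 mm), at 112 and 58 mm height.
- ramekin: Bystander: pale green ceramic ramekin, 86 mm across, 45 mm high. Origin: centre of its underside.
- scoop: Bystander: black plastic scoop, bowl 60 mm across and 36 mm high (origin: centre of the bowl's underside), handle to its local -x, 160 mm long over all.
- loaf_pan: Bystander: aluminium mini loaf pan, 160 (local x) by 92 by 51 mm. Origin: centre of its underside.
- jar: Bystander: closed glass jar, 80 mm across, 125 mm high. Origin: centre of its underside.
- tea_tin: Bystander: square tea tin with a deep lid, 81 by 81 by 114 mm. Origin: centre of its underside.
- mug: Bystander: white mug, 80 mm across plus its handle, 92 mm high. Origin: centre of its underside.
- spoon: Bystander: wooden spoon, 170 mm long along its local x, lying flat.

How it is judged:
By the outcome, as a careful person would: the job done as asked, in the order asked, and still so for the second after the job is handed in, with the robot touching nothing.
It also fails if it takes over 53 s, if anything falls off the work surface, if the arm or the gripper's body presses on something with over 40 N, if the wrist force passes 120 N, or if a joint passes its speed limit or range.

## Working session

There is one attempt and no reset: what is moved stays moved. The work goes in short steps, Python scripts to look and compute and a tool call to move; the robot and the scene stay as the last step left them, time stands still between calls to the robot, and variables do not carry over. Pictures are saved under pics/ and viewed, at most 10 in all, crops included, and the job is handed in when it is done.

Besides the shell and the picture viewer there is one more tool, called after "Emit:" as name(argument=value, ...), one argument or row to a line, values as JSON. drive_tool: Moves the arm, as the interface text tells. Its arguments: {"type":"object","properties":{"increments":{"type":"array"},"squeeze":{"type":"number"}},"required":["increments"]}

```bash
mkdir -p pics; ls
python3 - <<'E'
from plant import r,capture,camera_model,job
import cv2,numpy as np
for n in("side","top"):
    cv2.imwrite(f"pics/{n}0.png",capture(n)[:,:,::-1])
    m=camera_model(n);R=cv2.Rodrigues(np.array(m["rvec"]))[0];print(n,m["camera_matrix"],-R.T@np.array(m["tvec"]).ravel(),R[2])
s=r.get_state();print(s)
E
```

```text
pics
side [[519.83231908   0.         319.21385561]
 [  0.         519.83231908 189.38137983]
 [  0.           0.           1.        ]] [0.04995994 1.1837476  1.48811496] [ 0.28405282 -0.64296005 -0.71127798]
top [[493.76860472   0.         327.29574292]
 [  0.         493.76860472 193.25803814]
 [  0.           0.           1.        ]] [ 0.47312634 -0.04460375  1.72121425] [ 0.06035535 -0.00473112 -0.99816574]
{'time_s': 0.1, 'joints': array([-5.59718701e+01,  2.05852407e+01,  6.39521971e-01, -1.91581640e-02,
       -7.01348646e+01, -1.65083157e+01]), 'qd': array([-0.01110694, -0.00273218,  0.00080102,  0.09888757,  0.01953633,
       -0.02625141]), 'joint_torque': array([-9.58398268e-04, -5.84160340e+01,  2.93752205e+01,  7.01545671e+00,
        1.02947128e-02, -5.56942882e-05]), 'tcp_pos': array([ 0.20307486, -0.64329087,  0.23673927]), 'eef_rot': array([ 1.79917620e+02, -5.63176825e-03, -1.62486705e+02]), 'contact_force': array([ 0.27931822,  0.12883322, -0.19129907]), 'moment': array([-0.02955513, -0.00315136, -0.02159895]), 'gripper_force': 0.0, 'gripper_width': 0.08782944204328988}
```

View pics/side0.png

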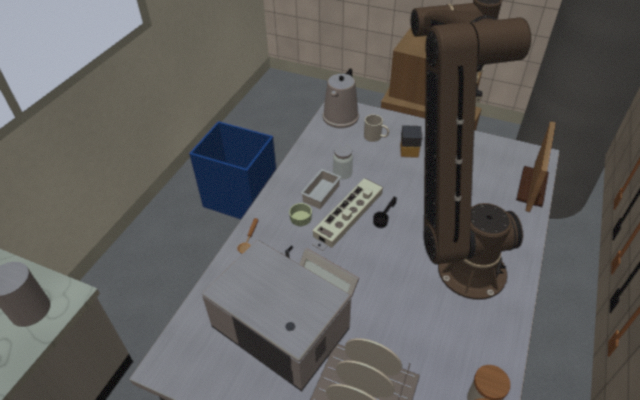

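View pics/top0.png

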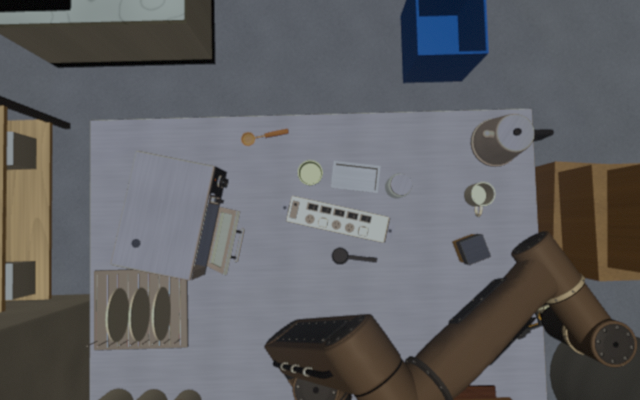

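The side view shows the oven bottom-left with its door ajar near (330,275). The top view shows the oven at about (170,215) with its front facing right, the door at (228,240) and the latch at (222,180). In the top view the bar runs from (290,207) to (388,232), with its paddles on the upper side.

Run:
```python
import cv2
i=cv2.imread("pics/top0.png")
a=cv2.resize(i[140:290,110:270],None,fx=4,fy=4,interpolation=cv2.INTER_CUBIC)
cv2.imwrite("pics/c1.png",a)
b=cv2.resize(i[150:270,270:430],None,fx=5,fy=5,interpolation=cv2.INTER_CUBIC)
cv2.imwrite("pics/c2.png",b)
```

```text
(no output)
```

View pics/c1.png

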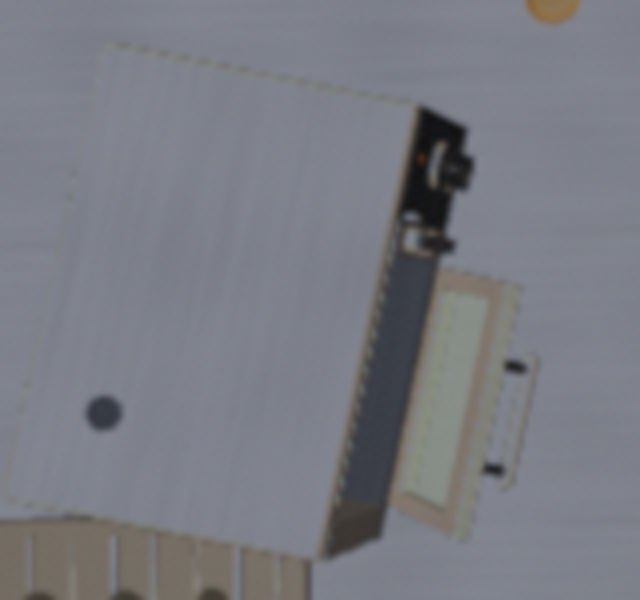

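View pics/c2.png

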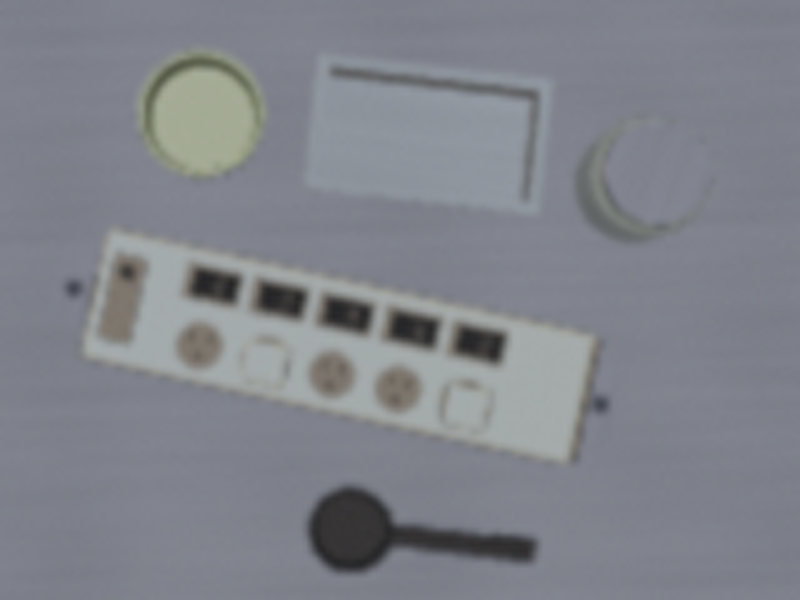

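The oven crop gives the top-face corners (416,105), (323,557), (110,45) and (10,498), the handle ends (535,355) and (508,487), and the latch tab end near (445,243). The bar crop gives the bar corners (110,230), (597,338), (573,462) and (88,355), and five paddles from (213,285) to (478,343).

```bash
cat > h.py <<'E'
import numpy as np,cv2
from plant import r,capture,camera_model,job
def ray(n,px,m=None):
    m=m or camera_model(n);R=cv2.Rodrigues(np.array(m["rvec"],float))[0];t=np.array(m["tvec"]).ravel()
    p=cv2.undistortPoints(np.array([[px]],float),np.array(m["camera_matrix"]),None).ravel()
    return -R.T@t,R.T@np.array([*p,1.])
def onz(n,px,z,m=None):
    c,d=ray(n,px,m);return c+d*(z-c[2])/d[2]
def fit(loc,W):  # 2D rigid
    loc=np.array(loc);W=np.array(W)[:,:2];a=loc-loc.mean(0);b=W-W.mean(0)
    th=np.arctan2((a[:,0]*b[:,1]-a[:,1]*b[:,0]).sum(),(a*b).sum());R=np.array([[np.cos(th),-np.sin(th)],[np.sin(th),np.cos(th)]])
    o=W.mean(0)-R@loc.mean(0);return th,R,o,np.linalg.norm(W-(loc@R.T+o),axis=1)
E
python3 - <<'E'
from h import *
f1=lambda p:(p[0]/4+110-.4,p[1]/4+140-.4)
f2=lambda p:(p[0]/5+270-.4,p[1]/5+150-.4)
W=[onz("top",f1(p),.205) for p in[(416,105),(323,557),(110,45),(10,498)]]
th,R,o,e=fit([(-.125,-.18),(-.125,.18),(.125,-.18),(.125,.18)],W)
print("oven",o,np.degrees(th),e)
def loc(c,d): return np.r_[R.T@(c[:2]-o),c[2]],np.r_[R.T@d[:2],d[2]]
for q in((535,355),(508,487)):
    c,d=loc(*ray("top",f1(q)))
    k=min(np.linspace(.3,1,701),key=lambda k:abs((lambda z:(c+d*(z-c[2])/d[2])[0]-(-.126-.044*np.cos(k)-.132*np.sin(k)))(.028+.132*np.cos(k)-.044*np.sin(k))))
    z=.028+.132*np.cos(k)-.044*np.sin(k);print("door",k,c+d*(z-c[2])/d[2])
c,d=loc(*ray("top",f1((445,243))));print("tab",c+d*(.19-c[2])/d[2])
W=[onz("top",f2(p),.042) for p in[(110,230),(597,338),(573,462),(88,355)]]
th,R,o,e=fit([(.045,.17),(.045,-.17),(-.045,-.17),(-.045,.17)],W)
print("bar",o,np.degrees(th),e)
for y in(.109,-.109):print(o+R@[.022,y])
for p in((213,285),(478,343)):print("pad",R.T@(onz("top",f2(p),.05)[:2]-o))
E
```

```text
oven [0.51269364 0.45228702] 77.58850522646271 [0.00585199 0.00556246 0.00544227 0.00447016]
door 0.573 [-0.23458649 -0.00113454  0.1150619 ]
door 0.571 [-0.23440837  0.10716358  0.1152788 ]
tab [-0.16091886 -0.07597801  0.19      ]
bar [ 0.4867621 -0.0864658] -13.846214531599623 [0.00185525 0.00306083 0.00186242 0.00372566]
[0.53420834 0.01410186]
[ 0.4820373 -0.1975634]
pad [0.02162549 0.09412346]
pad [ 0.0216242  -0.08938017]
```

Emit:
drive_tool(
  increments=[
    [[-1,-1,0.79,-0.1,0],[-1,-1,0.79,-0.1,0],[-1,-1,0.79,-0.1,0]],
  ],
  squeeze=10,
)

```text
time_s: 0.48
tcp_pos: [0.2902, -0.5149, 0.2498]
eef_rot: [180.0, 0.0, -162.4]
contact_force: [-0.3, -0.7, 0.4]
gripper_width: 0.0632
gripper_force: 0.0
```

Emit:
drive_tool(
  increments=[
    [[-1,-1,0.79,-0.1,0],[-1,-1,0.79,-0.1,0],[-1,-1,0.79,-0.1,0]],
  ],
)

```text
time_s: 0.85
tcp_pos: [0.3762, -0.3883, 0.2618]
eef_rot: [-180.0, 0.0, -162.4]
contact_force: [-0.7, -0.4, 1.0]
gripper_width: 0.0335
gripper_force: 0.0
```

Emit:
drive_tool(
  increments=[
    [[-1,-1,0.79,-0.1,-0.05],[-1,-1,0.79,-0.1,-0.1],[-1,-1,0.79,-0.1,-0.12],[-1,-1,0.79,-0.1,-0.15],[-1,-1,0.79,-0.1,-0.167]],
  ],
)

```text
time_s: 1.48
tcp_pos: [0.461, -0.2633, 0.2732]
eef_rot: [180.0, 0.0, -108.3]
contact_force: [-0.2, 0.5, -0.3]
gripper_width: 0.0007
gripper_force: 0.0
```

Emit:
drive_tool(
  increments=[
    [[-1,-0.815,0.405,0,-0.016],[-1,-0.815,0.405,0,-0.016],[-1,-0.815,0.405,0,-0.016]],
  ],
)

```text
time_s: 1.85
tcp_pos: [0.4458, -0.1537, 0.2738]
eef_rot: [-180.0, 0.0, -102.8]
contact_force: [0.7, -0.2, 0.5]
gripper_width: 0.0006
gripper_force: 0.0
```

Emit:
drive_tool(
  increments=[
    [[-1,-0.856,0.317,0,0],[-1,-0.856,0.317,0,0]],
  ],
)

```text
time_s: 2.1
tcp_pos: [0.432, -0.0466, 0.2734]
eef_rot: [180.0, -0.0, -103.1]
contact_force: [1.1, -0.2, 0.1]
gripper_width: 0.0001
gripper_force: 0.0
```

Emit:
drive_tool(
  increments=[
    [[-1,-0.856,0.317,0,0],[-1,-0.856,0.317,0,0]],
  ],
)

```text
time_s: 2.35
tcp_pos: [0.4181, 0.0629, 0.2736]
eef_rot: [-180.0, 0.0, -103.0]
contact_force: [1.2, 0.6, 0.6]
gripper_width: 0.0008
gripper_force: 0.0
```

Emit:
drive_tool(
  increments=[
    [[-1,-0.7,0.317,0,0],[-1,-0.7,0.317,0,0],[-1,-0.7,0.317,0,0]],
  ],
)

```text
time_s: 2.72
tcp_pos: [0.4001, 0.1533, 0.2733]
eef_rot: [180.0, -0.0, -102.8]
contact_force: [0.2, -0.2, -0.7]
gripper_width: 0.0006
gripper_force: 0.0
```

Run:
```python
from h import *
s=r.get_state();print(s["time_s"],s["tcp_pos"],s["eef_rot"],s["joints"],s["contact_force"])
m=camera_model("wrist");print(m);i=capture("wrist");t=capture("top")
cv2.imwrite("pics/w1.png",i[:,:,::-1]);np.save("w1.npy",np.array([m],dtype=object),allow_pickle=True)
cv2.imwrite("pics/t1.png",t[:,:,::-1])
```

```text
2.725 [0.40012568 0.15326319 0.27331518] [ 1.79980018e+02 -2.40175408e-02 -1.02848612e+02] [ 4.75454838e+01 -5.01359823e+00 -2.49035764e+01 -5.85606568e-03
 -7.01407756e+01 -6.03921096e+01] [ 0.24897807 -0.24698002 -0.66649432]
{'camera_matrix': array([[286.9538302 ,   0.        , 317.03181348],
       [  0.        , 286.9538302 , 194.79538716],
       [  0.        ,   0.        ,   1.        ]]), 'rvec': array([-0.34566548, -3.05993158, -0.43578645]), 'tvec': array([ 0.35607661, -0.274992  ,  0.35737965])}
```

View pics/w1.png

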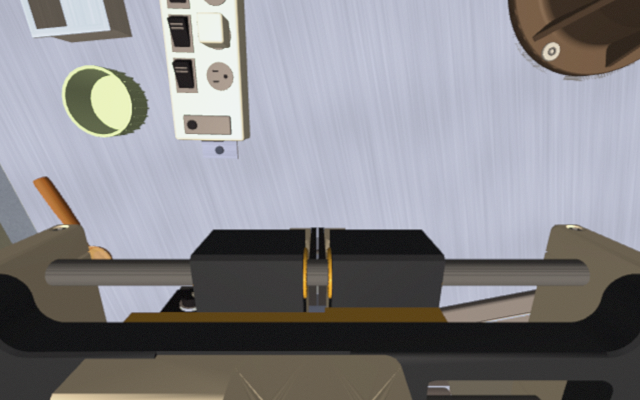

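Emit:
drive_tool(
  increments=[
    [[-1,0,0,1,0],[-1,0,0,1,0],[-1,0,0,1,0]],
  ],
)

```text
time_s: 3.2
tcp_pos: [0.3984, 0.1487, 0.1507]
eef_rot: [179.7, -0.4, -103.1]
contact_force: [-0.1, -0.2, -0.2]
gripper_width: 0.0006
gripper_force: 0.0
```

Emit:
drive_tool(
  increments=[
    [[-1,0,0,0.3,0],[-1,-0.4,0,0.33,0],[-1,-0.5,0,0.33,0],[-1,-0.55,0,0.33,0]],
  ],
)

```text
time_s: 3.7
tcp_pos: [0.4162, 0.2171, 0.1157]
eef_rot: [-179.9, 0.1, -103.0]
contact_force: [-0.4, 0.1, -0.1]
gripper_width: 0.0005
gripper_force: 0.0
```

Emit:
drive_tool(
  increments=[
    [[-1,-0.06,0,-0.04,0],[-1,-0.12,0,-0.08,0],[-1,-0.18,0,-0.12,0]],
  ],
)

```text
time_s: 4.08
tcp_pos: [0.4185, 0.2311, 0.1292]
eef_rot: [179.9, -0.6, -103.0]
contact_force: [0.8, -27.2, 18.2]
gripper_width: 0.0007
gripper_force: 14.3
```

Emit:
drive_tool(
  increments=[
    [[-1,-0.06,0,-0.04,0],[-1,-0.12,0,-0.07,0],[-1,-0.18,0,-0.1,0],[-1,-0.24,0,-0.125,0],[-1,-0.3,0,-0.15,0]],
  ],
)

```text
time_s: 4.7
tcp_pos: [0.4274, 0.2671, 0.1487]
eef_rot: [-180.0, -0.3, -103.1]
contact_force: [-2.2, -6.8, 4.7]
gripper_width: 0.0005
gripper_force: 3.6
```

Emit:
drive_tool(
  increments=[
    [[-1,-0.05,0,-0.02,0],[-1,-0.1,0,-0.035,0],[-1,-0.13,0,-0.045,0],[-1,-0.15,0,-0.05,0]],
  ],
)

```text
time_s: 5.2
tcp_pos: [0.4315, 0.2866, 0.1528]
eef_rot: [180.0, -0.3, -103.0]
contact_force: [0.4, -17.7, 7.9]
gripper_width: 0.0004
gripper_force: 8.3
```

Emit:
drive_tool(
  increments=[
    [[-1,-0.03,0,0,0],[-1,-0.06,0,0,0],[-1,-0.06,0,0,0]],
  ],
)

```text
time_s: 5.58
tcp_pos: [0.4315, 0.287, 0.1527]
eef_rot: [179.9, -1.0, -103.1]
contact_force: [-4.0, -35.1, 24.3]
gripper_width: 0.0001
gripper_force: 17.6
```

Emit:
drive_tool(
  increments=[
    [[-1,0.4,0,0,0],[-1,0.7,0,-0.2,0],[-1,0.9,0,-0.7,0],[-1,1,0,-0.7,0]],
  ],
)

```text
time_s: 6.08
tcp_pos: [0.4085, 0.1806, 0.2411]
eef_rot: [-179.7, 0.4, -103.0]
contact_force: [-0.5, 1.0, -0.6]
gripper_width: 0.0001
gripper_force: 0.0
```

Run:
```python
from h import *
print(r.get_state()["tcp_pos"])
t=capture("top")[:,:,::-1];s=capture("side")[:,:,::-1]
cv2.imwrite("pics/t2.png",t);cv2.imwrite("pics/s2.png",s)
a=cv2.resize(t[150:290,170:270],None,fx=4,fy=4,interpolation=3);b=cv2.resize(s[220:360,260:360],None,fx=4,fy=4,interpolation=3)
cv2.imwrite("pics/c3.png",np.hstack([a,b]))
```

```text
[0.40845663 0.18061397 0.24110691]
```

View pics/c3.png

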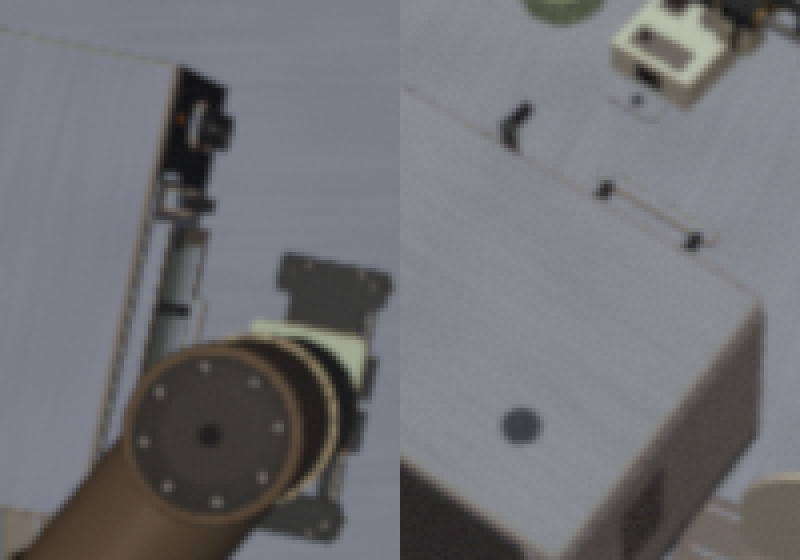

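The crop shows the door shut. The latch tab is at about (185–212,204) in the top panel and its outer end is near (530,103) in the side panel.

Run:
```python
from h import *
th=np.radians(77.59);o=np.array([.5127,.4523]);R=np.array([[np.cos(th),-np.sin(th)],[np.sin(th),np.cos(th)]])
ft=lambda p:(p[0]/4+170-.4,p[1]/4+150-.4);fs=lambda p:((p[0]-400)/4+260-.4,p[1]/4+220-.4)
for a,b in(((212,205),(530,104)),):
    c1,d1=ray("top",ft(a));c2,d2=ray("side",fs(b))
    t=np.linalg.lstsq(np.c_[d1,-d2],c2-c1,rcond=None)[0];p,q=c1+d1*t[0],c2+d2*t[1];m=(p+q)/2
    print(R.T@(m[:2]-o),m,np.linalg.norm(p-q))
for z in(.18,.19):
  for a in((212,205),(185,203)):
    w=onz("top",ft(a),z);print(z,R.T@(w[:2]-o))
print(R.T@(np.array([.4085,.1806])-o))
for q in((-.167,-.16),(-.167,-.125)):print(q,o+R@q)
```

```text
[-0.1666203 -0.0751678] [0.55030382 0.27341882 0.1892341 ] 0.0007464693425897769
0.18 [-0.16443778 -0.07552445]
0.18 [-0.14344287 -0.07306894]
0.19 [-0.1665748  -0.07547652]
0.19 [-0.14571611 -0.07303694]
[-0.28774485  0.04337544]
(-0.167, -0.16) [0.6330723  0.25481707]
(-0.167, -0.125) [0.59889008 0.26233877]
```

Emit:
drive_tool(
  increments=[
    [[-1,0,-0.74,0,-0.0015],[-1,0,-0.74,0,-0.0015]],
  ],
)

```text
time_s: 6.42
tcp_pos: [0.495, 0.1601, 0.2351]
eef_rot: [180.0, -0.1, -102.5]
contact_force: [-0.7, -0.0, -0.0]
gripper_width: 0.0007
gripper_force: 0.0
```

Emit:
drive_tool(
  increments=[
    [[-1,-0.2,-0.74,0,0],[-1,-0.2,-0.74,0,0],[-1,-0.2,-0.74,0,0]],
  ],
)

```text
time_s: 6.8
tcp_pos: [0.5864, 0.1644, 0.2333]
eef_rot: [179.8, -0.1, -102.5]
contact_force: [-0.7, -0.5, -0.4]
gripper_width: 0.0003
gripper_force: 0.0
```

Emit:
drive_tool(
  increments=[
    [[-1,-0.83,0,0,0],[-1,-0.83,0,0,0],[-1,-0.83,0,0,0]],
  ],
)

```text
time_s: 7.18
tcp_pos: [0.6058, 0.2642, 0.2344]
eef_rot: [179.9, -0.1, -102.3]
contact_force: [0.4, 0.4, 0.4]
gripper_width: 0.0008
gripper_force: 0.0
```

```bash
cat >> h.py <<'E'
th=np.radians(77.59);oo=np.array([.5127,.4523]);RO=np.array([[np.cos(th),-np.sin(th)],[np.sin(th),np.cos(th)]])
def ol():
    s=r.get_state();print(s["time_s"],RO.T@(s["tcp_pos"][:2]-oo),s["tcp_pos"],s["eef_rot"],s["contact_force"])
E
python3 -c "from h import *;ol()"
```

```text
7.175 [-0.1636568 -0.1313618] [0.60582172 0.26423667 0.23442932] [ 1.79902223e+02 -7.60912970e-02 -1.02309687e+02] [0.37161862 0.41251279 0.41686394]
```

Emit:
drive_tool(
  increments=[
    [[-1,-0.025,0,0.4,0],[-1,-0.025,0,0.4,0],[-1,-0.025,0.1,0.4,0]],
  ],
)

```text
time_s: 7.55
tcp_pos: [0.5957, 0.2667, 0.1892]
eef_rot: [-180.0, -0.0, -102.5]
contact_force: [-0.0, 0.5, 0.5]
gripper_width: 0.0008
gripper_force: 0.0
```

Emit:
drive_tool(
  increments=[
    [[-1,0,0.1,0,0],[-1,0,0.18,0.02,0],[-1,0,0.25,0.06,0],[-1,0,0.32,0.1,0],[-1,0,0.38,0.12,0]],
  ],
)

```text
time_s: 8.18
tcp_pos: [0.5504, 0.2769, 0.1735]
eef_rot: [180.0, -0.0, -102.5]
contact_force: [1.5, -0.3, -0.6]
gripper_width: 0.0006
gripper_force: 0.5
```

Emit:
drive_tool(
  increments=[
    [[-1,0,-0.08,0,0],[-1,0,-0.08,-0.35,0],[-1,0,0.3,-0.35,0],[-1,0,0.3,-0.35,0]],
  ],
)

```text
time_s: 8.68
tcp_pos: [0.5147, 0.2848, 0.2167]
eef_rot: [180.0, 0.1, -102.4]
contact_force: [0.9, 0.5, 0.5]
gripper_width: 0.0005
gripper_force: 0.0
```

Emit:
drive_tool(
  increments=[
    [[-1,0,0,0.1,0],[-1,0,0,0.2,0],[-1,0,0,0.3,0],[-1,0,0,0.35,0],[-1,0,0,0.38,0]],
  ],
)

```text
time_s: 9.3
tcp_pos: [0.5162, 0.2842, 0.169]
eef_rot: [180.0, -0.1, -102.5]
contact_force: [0.8, 1.0, 1.2]
gripper_width: 0.0009
gripper_force: 0.3
```

```bash
python3 -c "from h import *;ol()"
```

```text
9.3 [-0.16342792 -0.0395462 ] [0.51620059 0.2841919  0.16897701] [ 1.79967594e+02 -7.96888523e-02 -1.02485123e+02] [0.82431893 0.96962833 1.2301484 ]
```

Close to level; press on slowly until the stop.

Emit:
drive_tool(
  increments=[
    [[-1,0,0,0.02,0],[-1,0,0,0.04,0],[-1,0,0,0.06,0],[-1,0,0,0.06,0]],
  ],
)

```text
time_s: 9.8
tcp_pos: [0.5165, 0.2843, 0.1655]
eef_rot: [-179.9, 0.0, -102.4]
contact_force: [-6.7, -3.6, 17.4]
gripper_width: 0.0004
gripper_force: 8.5
```

Emit:
drive_tool(
  increments=[
    [[-1,0,0,-0.4,0],[-1,0,0,-0.7,0],[-1,0.4,0,-0.7,0],[-1,0.8,-0.2,-0.7,0],[-1,1,-0.2,-0.7,0]],
  ],
)

```text
time_s: 10.42
tcp_pos: [0.5138, 0.16, 0.2471]
eef_rot: [-180.0, -0.0, -102.6]
contact_force: [0.8, -0.0, 0.6]
gripper_width: 0.0005
gripper_force: 0.0
```

Emit:
drive_tool(
  increments=[
    [[-1,0.3,-0.1,0,0.0295],[-1,0.6,-0.2,0,0.059],[-1,0.7,-0.2,0,0.0885],[-1,0.7,-0.2,0,0.118],[-1,0.7,-0.2,0,0.147]],
  ],
)

```text
time_s: 11.05
tcp_pos: [0.5188, 0.0746, 0.247]
eef_rot: [-180.0, 0.0, -155.8]
contact_force: [-0.6, 0.4, -0.2]
gripper_width: 0.0005
gripper_force: 0.0
```

Emit:
drive_tool(
  increments=[
    [[-1,0,0,0,0.0295],[-1,0,0,0,0.059],[-1,0,0,0,0.0885],[-1,0,0,0,0.106],[-1,0,0,0,0.106]],
  ],
)

```text
time_s: 11.68
tcp_pos: [0.5187, 0.075, 0.247]
eef_rot: [-180.0, -0.0, 166.5]
contact_force: [-0.2, 0.2, -0.5]
gripper_width: 0.0008
gripper_force: 0.0
```

Run:
```python
from h import *
ol();m=camera_model("wrist");import pickle;pickle.dump(m,open("w3.pkl","wb"))
w=capture("wrist")[:,:,::-1];t=capture("top")[:,:,::-1];s=capture("side")[:,:,::-1]
for n,i in(("w3",w),("t3",t),("s3",s)):cv2.imwrite(f"pics/{n}.png",i)
a=cv2.resize(t[150:290,170:270],None,fx=2,fy=2,interpolation=3);b=cv2.resize(s[220:360,260:360],None,fx=2,fy=2,interpolation=3)
cv2.imwrite("pics/c4.png",np.vstack([w[:,:640],np.pad(np.hstack([a,b])[:200],((0,0),(0,240),(0,0)))]))
```

```text
11.675 [-0.36718484 -0.08697561] [0.51873326 0.07500295 0.24700209] [-1.79996522e+02 -4.82505209e-03  1.66491026e+02] [-0.24233409  0.22544045 -0.48735259]
```

View pics/c4.png

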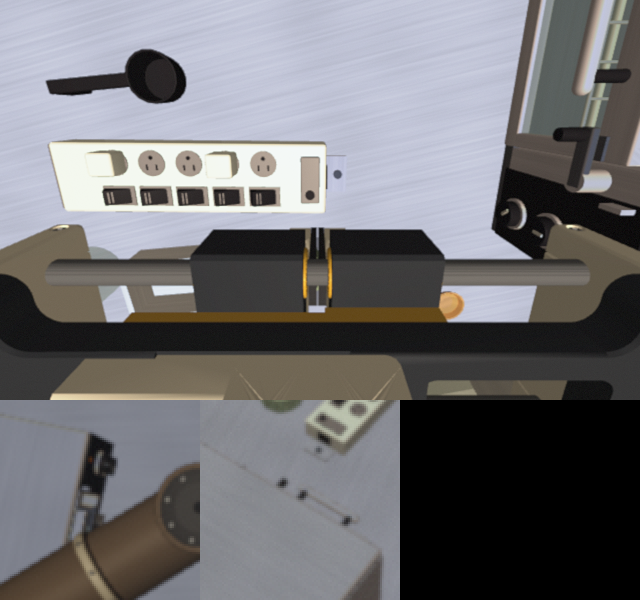

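The wrist view shows the door shut, with the latch level across its edge at (580,150). The five paddles lie at columns 118–263, row about 197, and the bar's +y end is at column 325.

Run:
```python
from h import *
import pickle
m=pickle.load(open("w3.pkl","rb"));i=cv2.imread("pics/w3.png")
g=(i.max(2)<70).astype(np.uint8);g[:184]=0;g[212:]=0;g[:,:90]=0;g[:,285:]=0
n,l,st,ce=cv2.connectedComponentsWithStats(g)
b=np.radians(-13.85);R=np.array([[np.cos(b),-np.sin(b)],[np.sin(b),np.cos(b)]]);o=np.array([.4868,-.0865])
f=lambda p,z:np.round(R.T@(onz("w",p,z,m)[:2]-o),4)
for k in range(1,n):
    if st[k,4]>60:
        x,y,w,h,a=st[k];print(st[k],ce[k],f(ce[k],.047),f((x+w,y+h/2),.045),f((x,y+h/2),.045))
for p in((326,141),(325,206),(326,174)):print(p,f(p,.042))
```

```text
[103 189  29  16 305] [118.50819672 195.46885246] [ 0.0202 -0.0844] [ 0.0227 -0.0691] [ 0.023 -0.106]
[141 189  27  16 296] [154.96959459 195.50337838] [ 0.02   -0.0385] [ 0.0225 -0.0234] [ 0.0227 -0.0577]
[178 189  26  16 297] [191.1043771  195.84511785] [0.0202 0.007 ] [0.0222 0.0222] [ 0.0224 -0.0108]
[214 190  25  16 294] [227.16326531 196.4829932 ] [0.0208 0.0523] [0.0233 0.0665] [0.0235 0.0348]
[250 190  25  16 301] [262.89036545 196.68438538] [0.0208 0.0974] [0.0231 0.1123] [0.0232 0.0805]
(326, 141) [-0.0484  0.1761]
(325, 206) [0.0344 0.176 ]
(326, 174) [-0.0077  0.1767]
```

Emit:
drive_tool(
  increments=[
    [[-1,-0.2475,-0.433,0,0.001],[-1,-0.2475,-0.433,0.5,0.001],[-1,-0.2475,-0.433,1,0.001],[-1,-0.2475,-0.433,1,0.001]],
  ],
)

```text
time_s: 12.32
tcp_pos: [0.5324, 0.0163, 0.1236]
eef_rot: [-179.7, -0.4, 166.1]
contact_force: [0.2, -0.3, 1.3]
gripper_width: 0.0004
gripper_force: 0.0
```

Emit:
drive_tool(
  increments=[
    [[-1,0,0,0.25,0],[-1,0,0,0.4,0],[-1,0,0,0.4,0]],
  ],
)

```text
time_s: 12.7
tcp_pos: [0.5362, 0.0179, 0.0805]
eef_rot: [-180.0, 0.0, 166.2]
contact_force: [-0.1, -0.2, 0.3]
gripper_width: 0.0004
gripper_force: 0.0
```

```bash
cat >> h.py <<'E'
def bl():
    b=np.radians(-13.85);R=np.array([[np.cos(b),-np.sin(b)],[np.sin(b),np.cos(b)]]);s=r.get_state()
    print(s["time_s"],R.T@(s["tcp_pos"][:2]-[.4868,-.0865]),s["tcp_pos"],s["eef_rot"],s["contact_force"])
E
python3 - <<'E'
from h import *
bl();w=capture("wrist")[:,:,::-1];cv2.imwrite("pics/w4.png",w)
E
```

```text
12.7 [0.02300956 0.11323361] [0.53624653 0.01793338 0.08053349] [-1.79993495e+02  3.59850243e-02  1.66185399e+02] [-0.12066509 -0.17771181  0.25851947]
```

View pics/w4.png

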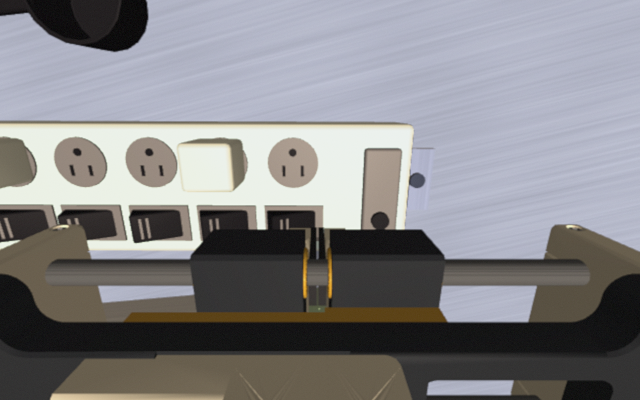

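The finger, at column 317, lines up with the hinged edge of paddle 1 at about column 322. All five paddles still look raised.

Emit:
drive_tool(
  increments=[
    [[-1,0,0,0.1,0],[-1,0,0,0.17,0],[-1,0,0,0.2,0],[-1,0,0,0.21,0]],
  ],
)

```text
time_s: 13.25
tcp_pos: [0.5356, 0.0165, 0.0559]
eef_rot: [-179.9, 0.0, 166.2]
contact_force: [-8.8, -4.9, 32.2]
gripper_width: 0.0005
gripper_force: 15.9
```

Emit:
drive_tool(
  increments=[
    [[-1,0,-0.08,-0.003,0],[-1,0,-0.16,-0.003,0],[-1,0,-0.24,-0.003,0],[-1,0,-0.32,-0.003,0],[-1,0,-0.4,-0.003,0]],
  ],
)

```text
time_s: 13.88
tcp_pos: [0.5276, -0.0272, 0.0562]
eef_rot: [179.8, 0.4, 166.2]
contact_force: [2.7, 5.9, 6.1]
gripper_width: 0.0008
gripper_force: 3.5
```

```bash
python3 -c "from h import *;bl()"
```

```text
13.875 [0.02541626 0.06729851] [ 0.52758728 -0.02724231  0.05619572] [179.75078748   0.37739908 166.17444031] [2.70033041 5.90091913 6.0713535 ]
```

Emit:
drive_tool(
  increments=[
    [[-1,0.01,-0.08,0.002,0],[-1,0.02,-0.16,0.002,0],[-1,0.02,-0.24,0.002,0],[-1,0.02,-0.32,0.002,0],[-1,0.02,-0.4,0.002,0]],
  ],
)

```text
time_s: 14.5
tcp_pos: [0.5141, -0.0735, 0.0561]
eef_rot: [179.8, 0.4, 166.2]
contact_force: [2.0, 9.6, 12.3]
gripper_width: 0.0005
gripper_force: 6.5
```

Emit:
drive_tool(
  increments=[
    [[-1,0,-0.08,0,0],[-1,0,-0.16,0,0],[-1,0,-0.24,0,0],[-1,0,-0.32,0,0],[-1,0,-0.4,0,0]],
  ],
)

```text
time_s: 15.12
tcp_pos: [0.5026, -0.1204, 0.0562]
eef_rot: [179.8, 0.4, 166.2]
contact_force: [2.0, 8.9, 12.3]
gripper_width: 0.0007
gripper_force: 6.1
```

```bash
python3 -c "from h import *;bl()"
```

```text
15.125 [ 0.02345622 -0.02917071] [ 0.50259133 -0.12043757  0.05619385] [179.81846727   0.42350639 166.19081369] [ 2.0409123   8.89658359 12.32665045]
```

Emit:
drive_tool(
  increments=[
    [[-1,0.005,-0.08,0,0],[-1,0.01,-0.16,0,0],[-1,0.01,-0.24,0,0],[-1,0.01,-0.32,0,0],[-1,0.01,-0.4,0,0]],
  ],
)

```text
time_s: 15.75
tcp_pos: [0.4898, -0.1671, 0.0562]
eef_rot: [179.9, 0.4, 166.2]
contact_force: [2.5, 8.6, 13.5]
gripper_width: 0.0004
gripper_force: 6.3
```

Emit:
drive_tool(
  increments=[
    [[-1,0,-0.08,0,0],[-1,0,-0.16,0,0],[-1,0,-0.24,0,0],[-1,0,-0.28,0,0],[-1,0,-0.28,0,0]],
  ],
)

```text
time_s: 16.38
tcp_pos: [0.4806, -0.2006, 0.0557]
eef_rot: [179.9, 0.3, 166.1]
contact_force: [1.6, 4.9, 9.4]
gripper_width: 0.0006
gripper_force: 5.0
```

```bash
python3 -c "from h import *;bl()"
```

```text
16.375 [ 0.02128865 -0.11222933] [ 0.48060415 -0.20056244  0.05571504] [179.94508724   0.30950596 166.14399597] [1.64355528 4.88138087 9.37382314]
```

Emit:
drive_tool(
  increments=[
    [[-1,0,0,-0.2,0],[-1,0,0,-0.7,0],[-1,0,0,-1,0],[-1,0,0,-1,0]],
  ],
)

```text
time_s: 16.88
tcp_pos: [0.4795, -0.2008, 0.1772]
eef_rot: [180.0, 0.3, 166.1]
contact_force: [0.1, 0.2, -0.6]
gripper_width: 0.0006
gripper_force: 0.0
```

Emit:
drive_tool(
  increments=[
    [[-1,-0.2,0.3,-0.6,0],[-1,-0.2,0.6,-0.6,0],[-1,-0.2,0.6,-0.6,0],[-1,-0.2,0.6,-0.6,0]],
  ],
)

```text
time_s: 17.38
tcp_pos: [0.5176, -0.1363, 0.2448]
eef_rot: [-180.0, -0.1, 166.1]
contact_force: [0.6, 0.3, -0.7]
gripper_width: 0.0005
gripper_force: 0.0
```

Run:
```python
from h import *
bl();w=capture("wrist")[:,:,::-1];t=capture("top")[:,:,::-1];s=capture("side")[:,:,::-1]
cv2.imwrite("pics/c5.png",np.vstack([cv2.resize(w[100:260,150:550],None,fx=2,fy=2),np.hstack([cv2.resize(t[140:280,120:270],(400,280)),cv2.resize(s[100:270,220:420],(400,280))])]))
```

```text
17.375 [ 0.04185265 -0.04092965] [ 0.51763804 -0.13625837  0.24481605] [-1.79979676e+02 -1.16109815e-01  1.66135466e+02] [ 0.56149503  0.29997647 -0.72321493]
```

View pics/c5.png

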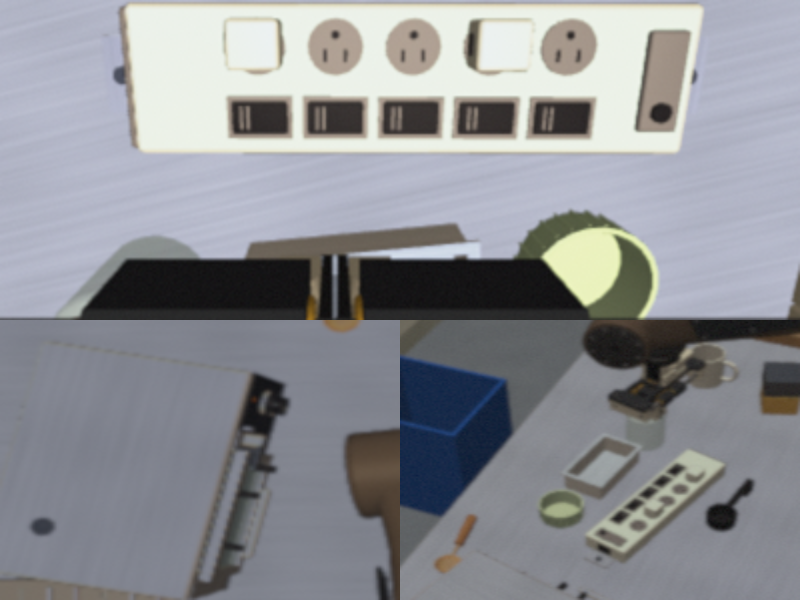

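All five paddles lie flat within their frames, at crop columns 230–595, row about 118. The door is shut with the latch across its edge at (262,465), and the bystanders look undisturbed.

```bash
python3 -c "from plant import job;print(job.close_job())"
```

```text
the job is handed in; nothing more can be done
None
```

I handed the job in at about 17.5 s on the robot's clock: the oven door is shut, the latch is swung level onto it, and all five paddles were pressed flat in one unbroken drag with nothing else visibly moved.

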